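Hold a sculpture plinth in the corner jig

TASK

Lift the small plaster head study out of the corner jig and stand it upright on the bare table beside the jig. Then bring the square stone plinth onto the jig board and press it flat and square into the corner so that it bears firmly on both wooden fences at once; finish while still holding it pressed there, ready for drilling, without letting go. Leave the tin, the jar and the wooden modelling tool where they are.

Things in the scene. Friction and masses are not known exactly. Their poses are not given: they have to be found in the camera images.
- jig: corner jig, screwed down: a smooth grey laminate board, on which stone slides easily (friction about 0.3), 200 x 200 mm, 18 mm thick, lying on the table, with a low wooden fence along two adjoining edges. Origin: centre of its underside, on the table. Its x and y axes run along the edges, z up; the fences stand on its +x and +y edges, so the inner corner points along +x+y. The other two edges are open
- jig_corner (a point): the point where the inner faces of the two fences would meet, on the board's upper surface (18 mm above the table), 80 mm in x and 80 mm in y from the jig's origin, axes as the jig's. A plinth seated in the corner has its centre 40 mm from each inner face, at (-40, -40) mm from here
- fence_x: rigid wooden bar fixed along the jig's +x edge, 20 mm thick in x, 165 mm long in y, its top 35 mm above the board; its inner face looks to the jig's -x. Origin: centre of its underside, on the board; axes as the jig's
- fence_y: rigid wooden bar fixed along the jig's +y edge, 20 mm thick in y, 165 mm long in x, its top 35 mm above the board; its inner face looks to the jig's -y. Origin: centre of its underside, on the board; axes as the jig's. Between the ends of the two fences there is an open gap at the corner
- plinth: sculpture plinth, loose, 0.5 to 0.75 kg: a square polished stone block 80 x 80 mm, 35 mm high, with a square aluminium mounting post 18 x 18 mm standing on its centre, sides parallel to the block's, rising 58 mm above it (93 mm in all). It starts on the table to the left or right of the jig. Origin: centre of its underside; x and y parallel to its sides, z up. Any of its four sides may go against either fence
- post_top (a point): centre of the top of the plinth's post, 93 mm above the plinth's underside
- study: small plaster head study, loose, about 0.2 kg, 125 mm high: a round foot of 64 mm diameter and 18 mm height, a thin stem 22 mm thick and an egg-shaped head 46 mm across, whose widest, nearly straight-sided band lies 85 to 108 mm above the underside. It starts standing on the jig board where the plinth has to go. Origin: centre of its underside, z up
- tin: bystander: plain steel tin, 60 mm diameter, 60 mm high, standing on the table on the opposite side of the jig from the plinth. Origin: centre of its underside
- jar: bystander: glass jar with a metal cap, 60 mm diameter, 85 mm high, on the table beyond the jig. Origin: centre of its underside
- rib: bystander: flat wooden modelling tool, about 175 mm long, 26 mm wide, 12 mm thick, lying on the table beyond the jig. Origin: underside, at the middle of its 130 mm handle; x along the tool toward its blade, whose end is 110 mm from the origin
There are look-alikes about, which are no part of the job. Leave any purple look-alike of the study alone.

How it is judged (in metres and radians):
On the way, in this order (a step that is already met when the one before it is completed fails the run):
1. the head study stands upright on the table, off the jig, let go and at rest (height (world z) of study between -0.006 and 0.006 m and angle between study's own z axis and vertical below 0.08 rad and linear speed of study below 0.02 m/s and contact force between the fingers and study below 0.1 N), for 0.2 s.
2. the plinth is pressed against both fences (contact force between plinth and fence_x above 2 N and contact force between plinth and fence_y above 2 N and x of plinth in the frame of jig_corner below -0.034 m and y of plinth in the frame of jig_corner below -0.034 m), for 0.3 s.
At the end, for the whole second after the job is handed in: The robot still presses the plinth on both fences, over 2 N on each; the plinth is at rest, within 4 mm of its seat and of the board, tilt and squareness within 0.05 rad. The head study stands upright (0.08 rad) on the table off the jig, at rest, untouched (all of step 1 and contact force between plinth and fence_x above 2 N and contact force between plinth and fence_y above 2 N and contact force between any of the fingers, the arm and plinth above 1 N and x of plinth in the frame of jig_corner between -0.044 and -0.036 m and y of plinth in the frame of jig_corner between -0.044 and -0.036 m and z of plinth in the frame of jig_corner between -0.004 and 0.004 m and angle between plinth's own z axis and vertical below 0.05 rad and (angle between the x axis of plinth and the x axis of jig, either way round below 0.05 rad or angle between the x axis of plinth and the y axis of jig, either way round below 0.05 rad) and linear speed of plinth below 0.01 m/s and contact force between plinth and study below 0.1 N); the arm keeps its last pose, push and grip.
It fails at once if the tin, the jar or the modelling tool was moved more than 20 mm (distance of any of tin, jar, rib from where it was at the start of the episode above 0.02 m).
It fails at once if the head study was knocked over (angle between study's own z axis and vertical above 0.7 rad).
It also fails if it takes over 64 s, if anything falls off the work surface, if the arm or the gripper's body presses on something with over 40 N, if the wrist force passes 120 N, or if a joint passes its speed limit or range.

ROBOT

A 7-joint arm with a two-finger parallel gripper is mounted at the origin on the work surface. World frame = base frame: x ahead of the robot, y to its left, z up, the work surface at z = 0. Lengths are in mm, angles in rad, forces in N, time in s.
With the tool pointing down it reaches from about 400 to 850 mm from the base axis. Payload 4.5 kg.
Tool frame: the origin (TCP) lies at the very end of the fingers, on their centre line; the grasp point (between the pads) lies 19 mm behind it; z points along the fingers, y is the line along which they close (so a half turn about z gives the same grasp; the last joint's range is limited). The gripper opens to 88 mm and grips with 3 to 60 N. Pads are 18 mm wide; open, the fingers measure 123 mm over their backs; the gripper's body (75 mm by 187 mm) begins 45 mm behind the grasp point.
Start: joints at [-1.235, 0.689, -0.195, 1.565, 0.157, 0.902, -0.215], TCP at [185.755, 596.782, 238.743] pointing down, gripper open.
Joint ranges: [-3.01, 3.01], [-0.46, 2.08], [-1.47, 1.51], [0.13, 2.56], [-1, 4.14], [0.04, 2.09], [-2.66, 2.66]. Speed limits (rad/s): [2.57, 2.57, 3.14, 3.14, 3.14, 3.14, 3.14].

INTERFACE

Orientations are given as a rotation vector (axis times angle).
In Python, from plant import env gives the robot as it stands. The module is installed in compiled form; this text tells all that it offers.
- The arm moves only by the tool play_rows, never from a script. Its arguments are lists of equal length, an entry for each row: "slide": the shift along the world's x, y, z in m, a list of three; "turn": the turn about the world's z in degrees. A call has 1 to 10 rows; each row shifts and turns the commanded pose from where the row before left it; what a row does not reach is not made up. A row lasts 1/12 s, in which the tool goes at most 41.7 mm and 7.16 degrees, less where a joint would pass 70% of its speed; a pose out of reach is approached as far as the arm can. A call with a gripper value outside its range is refused whole. "fingers" is the closure in counts, from 0 (fully open) to 255 (shut), set as the call begins (left out, the last holds). The fingers move at their own pace and stop on an object; the grip force is fixed at half the most. Time passes only in rows, so rows that do not move let the fingers close. It gives the time, the measured TCP pose, the force, the opening and the grip force at its end, in the units of the state.
- env.read_state(): the state, without advancing time (a new reading comes with each control period).
- env.snapshot(name): name is "side" or "top" or "wrist"; returns (picture, depth): 480x640x3 uint8, red, green, blue; 480x640 float32, mm along the optical axis (not along the pixel's ray), 0 where there is no reading.
- env.get_calibration(name): a dict with "fovy" (degrees; the focal length in pixels is half the picture's height over the tangent of half this angle, whatever the lens; pixels are square), "cx", "cy" (the principal point, pixels), "eye" and "orientation" of the camera in the world. Camera axes: x right, y up, looking along -z (the intrinsics and any distortion apply to the point x, -y, -z); pixel columns grow to the right and rows downward; lengths in mm; the calibration is good to about 2 mm. A picture is of the moment at which its call begins: read the wrist's pose just before it. get_calibration takes no time and is no camera call; for the wrist camera it gives the pose at the moment of the call.
- env.close_job(): hands the job in; it is judged then, once.
Trained networks look in the newest picture that a camera, given by its name, has taken for a name from the list of things; names that differ only in an ending like _2 or _b are one class to them, and where a whole thing is asked for, a point or a joint stands for the part that bears it (a point fixed in the world has none). Each returns a list of dicts, best first, with "score" (0 to 1); they miss things now and then, are a little off and sometimes report something else, mostly with a low value. They report only what shows in the picture. A call takes as long as a camera call. They do not tell look-alikes from the thing itself.
- env.trace(camera, query): "region" (480x640 bool, what is visible of it) and "position" ([column, row] in pixels, amid what is visible of it).
- env.tip_of(camera, query): "position" ([column, row] in pixels: a listed point, or the origin of a listed thing).
The state is a dict: "time": time; "joint_pos": joint angles; "dq": joint speeds; "joint_torque": joint torques, N m; "tcp_pos": TCP position; "tool_rot": TCP orientation; "wrist_force": force on the tool from outside, world axes, zero at the start; "moment": the same for the moment, N m; "gripper_width": finger opening in mm; "gripper_force": force on a finger pad.
Only numpy, scipy, OpenCV 4.12 (cv2) and the standard library are available. Lean on these libraries where they do the work, as an engineer would, in place of code of your own. Each camera call takes 0.05 s, during which the arm holds its last target. There are 200 camera calls.

## Working session

There is one attempt and no reset: what is moved stays moved. The work goes in short steps, Python scripts to look and compute and a tool call to move; the robot and the scene stay as the last step left them, time stands still between calls to the robot, and variables do not carry over. Pictures are saved under pics/ and viewed, at most 10 in all, crops included, and the job is handed in when it is done.

Besides the shell and the picture viewer there is one more tool, called after ">>>" by a JSON object that holds its "fn" and its "kwargs". play_rows: Moves the arm, as the interface text tells. Its arguments: {"type":"object","properties":{"slide":{"type":"array","items":{"type":"array","items":{"type":"number"}}},"turn":{"type":"array","items":{"type":"number"}},"fingers":{"type":"number"}},"required":["slide","turn"]}

```bash
mkdir -p pics
cat > h.py <<'E'
import numpy as np, cv2
from scipy.spatial.transform import Rotation as R
from plant import env
def cal(n):
    c=env.get_calibration(n); f=240/np.tan(np.radians(c['fovy'])/2)
    o=np.array(c['orientation'],float)
    M=o if o.shape==(3,3) else (R.from_rotvec(o).as_matrix() if o.size==3 else None)
    return c,f,np.array(c['eye'],float),M
def unproj(C,uv,d):
    c,f,e,M=C; u,v=np.atleast_2d(uv).T
    p=np.stack([(u-c['cx'])/f*d,-(v-c['cy'])/f*d,-np.ones_like(u)*d],-1)
    return e+p@M.T
def ray(C,uv):
    p=unproj(C,uv,1.0)[0]-C[2]; return p/np.linalg.norm(p)
def atz(C,uv,z):
    r=ray(C,uv); return C[2]+r*(z-C[2][2])/r[2]
def tri(Ca,a,Cb,b):
    ra,rb=ray(Ca,a),ray(Cb,b)
    s=np.linalg.lstsq(np.stack([ra,-rb],1),Cb[2]-Ca[2],rcond=None)[0]
    pa,pb=Ca[2]+s[0]*ra,Cb[2]+s[1]*rb
    return (pa+pb)/2,np.linalg.norm(pa-pb)
def save(n,im): cv2.imwrite('pics/%s.png'%n,im[:,:,::-1])
E
python3 - <<'E'
from h import *
print(env.get_calibration('top'),env.get_calibration('side'))
P={}
for n in ('top','side'):
    im,d=env.snapshot(n); save(n+'0',im); np.save(n+'_d.npy',d); C=cal(n)
    for q in ('study','plinth','post_top','jig_corner','jig','tin','jar','rib'):
        for r in env.tip_of(n,q)[:3]:
            print(n,q,round(r['score'],2),np.round(r['position']),end=' ')
            u,v=np.round(r['position']).astype(int)
            if 0<=u<640 and 0<=v<480: print(np.round(unproj(C,[u,v],d[v,u])[0]),end='')
            print()
E
```

```text
{'fovy': 50.331662320364664, 'cx': 319.9858038635803, 'cy': 244.34747566898898, 'eye': array([478.42285093,  -4.20879058, 991.81497536]), 'orientation': array([ 0.08804799, -0.09179487, -1.5738578 ])} {'fovy': 42.40768854542095, 'cx': 315.73368068427146, 'cy': 238.49207035340098, 'eye': array([ 375.65116918, -776.33010251,  876.88027328]), 'orientation': array([ 0.8069271 , -0.11366061, -0.26494594])}
top study 0.77 [317. 278.] [520.  -1. 143.]
top study 0.69 [294. 188.] [683.  39.  98.]
top study 0.68 [479. 311.] [ 463. -295.   57.]
top plinth 0.64 [474. 313.] [ 459. -293.   34.]
top post_top 0.69 [494. 315.] [ 456. -309.   96.]
top jig_corner 0.98 [344. 261.] [558. -53.  18.]
top jig 0.65 [291. 292.] [500.  49.  16.]
top tin 0.65 [175. 304.] [478. 257.  57.]
top tin 0.59 [337. 315.] [457. -37.  52.]
top jar 0.77 [234. 167.] [725. 149.  83.]
top rib 0.87 [398. 167.] [ 744. -161.   10.]
side study 0.78 [277. 282.] [521. -15.  35.]
side study 0.73 [360. 253.] [699.  32.  17.]
side plinth 0.56 [282. 441.] [ 454. -326.   37.]
side post_top 0.86 [284. 405.] [ 465. -303.   93.]
side jig_corner 0.95 [299. 301.] [552. -52.  13.]
side jig_corner 0.36 [260. 270.] [499.  40.  18.]
side jig 0.8 [260. 274.] [497.  27.  21.]
side tin 0.81 [226. 204.] [471. 246.  23.]
side jar 0.6 [362. 215.] [698.  33. 116.]
side rib 0.97 [421. 328.] [ 745. -167.    7.]
```

View pics/top0.png

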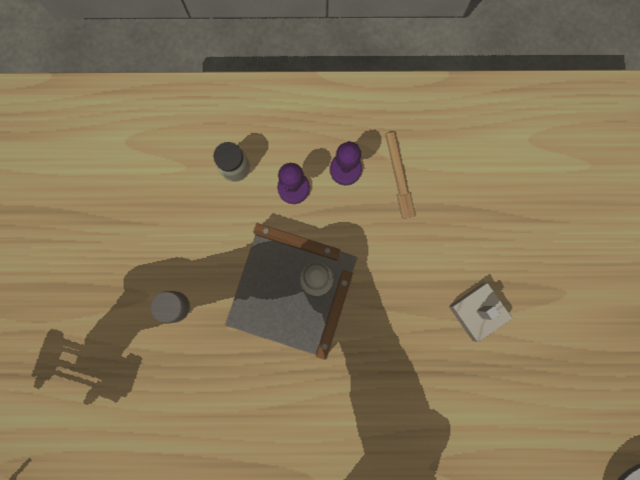

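View pics/side0.png

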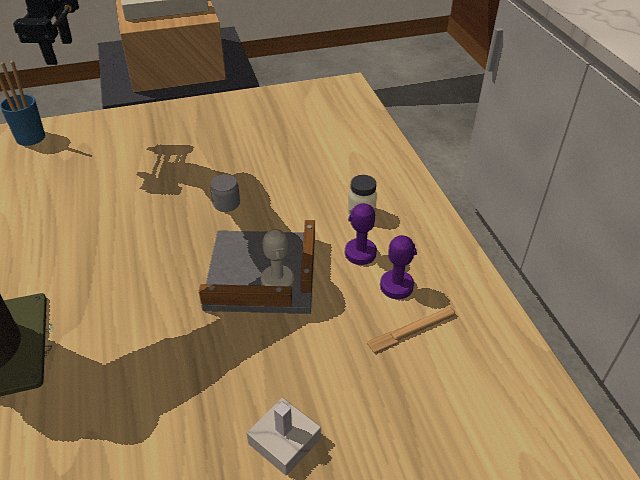

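The top view shows the jig corner at (344,258) with the study at (317,278), the plinth at (482,312), and two purple decoys at (293,180) and (347,160). The side view agrees. Next I'll measure geometry from depth.

Run:
```python
from h import *
V,U=np.mgrid[0:480,0:640]
W={}
for n in ('top','side'):
    d=np.load(n+'_d.npy'); C=cal(n)
    p=unproj(C,np.stack([U.ravel(),V.ravel()],1).astype(float),d.ravel()); W[n]=p[d.ravel()>0]
def box(p,lo,hi): return p[np.all((p>lo)&(p<hi),1)]
for n,p in W.items():
    print(n,'table z',np.median(box(p,[380,-200,-20],[420,200,20])[:,2]))
    for nm,lo,hi in [('plinth block',[400,-370,28],[520,-230,42]),('post',[400,-370,85],[520,-230,102]),('head',[480,-50,108],[570,40,122]),('headall',[480,-50,100],[570,40,160]),('board',[420,-80,10],[620,160,26]),('fence',[420,-110,47],[620,160,60]),('tin',[430,200,50],[520,300,70])]:
        q=box(p,lo,hi)
        if len(q)<5: print(nm,len(q)); continue
        r=cv2.minAreaRect(q[:,:2].astype(np.float32))
        print(nm,len(q),'z',np.round(np.median(q[:,2]),1),'max',np.round(q[:,2].max(),1),'rect',np.round(r[0]),np.round(r[1]),round(r[2],1),'mean',np.round(q.mean(0)))
s=env.read_state(); print(R.from_rotvec(s['tool_rot']).as_matrix().round(3), s['wrist_force'],s['gripper_width'],s['time'])
a=env.tip_of('top','study');
```

```text
top table z 0.2791061071825425
plinth block 1671 z 35.1 max 41.8 rect [ 460. -307.] [82. 81.] 34.6 mean [ 460. -304.   35.]
post 127 z 92.8 max 96.2 rect [ 460. -307.] [18. 19.] 32.3 mean [ 460. -306.   92.]
head 10 z 118.5 max 122.0 rect [513.  -0.] [49. 22.] 90.0 mean [518. -13. 117.]
headall 586 z 137.0 max 145.5 rect [524.   1.] [44. 44.] 44.6 mean [523.   1. 136.]
board 7608 z 17.8 max 25.8 rect [500.  47.] [215. 185.] 78.7 mean [502.  65.  18.]
fence 1668 z 52.8 max 58.6 rect [546.   6.] [245. 114.] 33.9 mean [541.   3.  53.]
tin 771 z 59.4 max 65.2 rect [474. 273.] [54. 56.] 89.7 mean [473. 273.  59.]
side table z 0.07910049365551686
plinth block 2270 z 34.3 max 42.0 rect [ 461. -307.] [81. 81.] 33.2 mean [ 459. -314.   34.]
post 180 z 91.8 max 95.9 rect [ 460. -308.] [18. 19.] 34.5 mean [ 460. -309.   91.]
head 151 z 115.3 max 122.0 rect [519. -13.] [25. 44.] 71.5 mean [520. -16. 115.]
headall 647 z 129.3 max 145.4 rect [522.  -2.] [42. 45.] 55.2 mean [522. -10. 127.]
board 4070 z 17.9 max 25.9 rect [503.  48.] [205. 200.] 72.4 mean [498.  54.  18.]
fence 1383 z 52.5 max 59.7 rect [546.   3.] [245. 117.] 33.7 mean [532.  -6.  52.]
tin 419 z 59.5 max 64.6 rect [474. 271.] [56. 57.] 1.6 mean [473. 270.  59.]
[[-0.955  0.297  0.   ]
 [ 0.297  0.955  0.   ]
 [ 0.     0.    -1.   ]] [-0.21555635  0.57886822 -0.01609423] 88.32199956446271 0.9
```

>>> {"fn": "play_rows", "kwargs": {"slide": [[0.017, -0.03, 0], [0.017, -0.03, 0], [0.017, -0.03, 0], [0.017, -0.03, 0], [0.017, -0.03, 0], [0.017, -0.03, 0], [0.017, -0.03, 0], [0.017, -0.03, 0], [0.017, -0.03, 0], [0.017, -0.03, 0]], "turn": [0, 0, 0, 0, 0, 0, 0, 0, 0, 0], "fingers": 0}}

```text
time: 1.78
tcp_pos: [356.5, 295.4, 239.0]
tool_rot: [0.472, 3.105, 0.001]
wrist_force: [0.6, 0.4, -0.1]
gripper_width: 88.1
gripper_force: 0.0
```

>>> {"fn": "play_rows", "kwargs": {"slide": [[0.017, -0.03, 0], [0.017, -0.03, 0], [0.017, -0.03, 0], [0.017, -0.03, 0], [0.017, -0.03, 0], [0.017, -0.03, 0], [0.017, -0.03, 0], [0.017, -0.03, 0], [0.017, -0.03, 0], [0, 0, 0]], "turn": [0, 0, 0, 0, 0, 0, 0, 0, 0, 0]}}

```text
time: 2.62
tcp_pos: [512.0, 18.7, 238.7]
tool_rot: [0.489, 3.1, -0.006]
wrist_force: [0.0, -1.0, -0.6]
gripper_width: 88.0
gripper_force: 0.0
```

Run:
```python
from h import *
s=env.read_state(); print(s['tcp_pos'],s['time'],s['joint_pos'])
V,U=np.mgrid[0:480,0:640]
C=cal('wrist'); im,d=env.snapshot('wrist'); save('w1',im)
p=unproj(C,np.stack([U.ravel(),V.ravel()],1).astype(float),d.ravel()).reshape(480,640,3)
for r in env.tip_of('wrist','study')[:2]+env.tip_of('wrist','jig_corner')[:2]:
    print(r['score'],r['position'],atz(C,r['position'],18))
z=p[:,:,2]; m=(d>0)&(z>100)&(z<160); print('head',m.sum(),cv2.minAreaRect(p[m][:,:2].astype(np.float32)),z[m].max())
C=cal('top'); d=np.load('top_d.npy'); q=unproj(C,np.stack([U.ravel(),V.ravel()],1).astype(float),d.ravel()).reshape(480,640,3)
for nm,p in (('wrist',p),('top0',q)):
    m=((p[:,:,2]>46)&(p[:,:,2]<60)&(abs(p[:,:,0]-520)<130)&(abs(p[:,:,1]-20)<150)).astype(np.uint8)
    n,l,st,_=cv2.connectedComponentsWithStats(m)
    for i in range(1,n):
        if st[i,4]>150: r=cv2.minAreaRect(p[l==i][:,:2].astype(np.float32)); print(nm,st[i,4],np.round(r[0],1),np.round(r[1],1),round(r[2],2))
```

```text
[511.98667425  18.68040826 238.65244077] 2.6167 [ 0.04204887  0.54798344 -0.26883632  1.90159001  0.21926093  0.71814625
  0.90269841]
0.76 [390.9, 328.2] [690.11848443  46.45245705  18.        ]
0.74 [310.3, 212.5] [ 5.22274473e+02 -9.09413519e-02  1.80000000e+01]
0.92 [274.3, 250.9] [552.08362245 -52.71744595  18.        ]
head 4114 ((634.7552490234375, 12.231300354003906), (129.457763671875, 256.8597412109375), 76.24475860595703) 144.39979016965793
wrist 3599 [461.5 -32.1] [ 20.4 156.8] 71.95
wrist 2582 [592.7  38.1] [164.   20.6] 72.37
top0 965 [593.2  37.9] [164.5  20.5] 71.96
top0 932 [462.4 -32.4] [ 20.1 156. ] 72.05
```

The wrist view confirms the study at (522,0) and gives a jig angle of about 72.2°. I'll go down on the head.

>>> {"fn": "play_rows", "kwargs": {"slide": [[0.005, -0.0095, 0], [0.0053, -0.0095, -0.005], [0, 0, -0.025], [0, 0, -0.03], [0, 0, -0.03], [0, 0, -0.025], [0, 0, -0.018], [0, 0, -0.01], [0, 0, 0], [0, 0, 0]], "turn": [0, 0, 0, 0, 0, 0, 0, 0, 0, 0]}}

```text
time: 3.6
tcp_pos: [519.3, 7.8, 95.8]
tool_rot: [-0.471, -3.106, 0.0]
wrist_force: [0.0, -0.1, 0.2]
gripper_width: 87.9
gripper_force: 0.0
```

>>> {"fn": "play_rows", "kwargs": {"slide": [[0, 0, 0], [0, 0, 0], [0, 0, 0], [0, 0, 0], [0, 0, 0], [0, 0, 0], [0, 0, 0], [0, 0, 0]], "turn": [0, 0, 0, 0, 0, 0, 0, 0], "fingers": 255}}

```text
time: 4.27
tcp_pos: [519.0, 7.2, 95.9]
tool_rot: [-0.473, -3.106, 0.001]
wrist_force: [-0.3, -1.2, 2.5]
gripper_width: 44.5
gripper_force: 29.9
```

>>> {"fn": "play_rows", "kwargs": {"slide": [[0, 0, 0.01], [0, 0, 0.02], [0, 0, 0.02], [0, 0.01, 0.01], [0.01, 0.03, 0], [0.01, 0.035, 0], [0.01, 0.035, 0], [0.01, 0.035, 0], [0.01, 0.035, 0], [0.005, 0.02, 0]], "turn": [0, 0, 0, 0, 0, 0, 0, 0, 0, 0]}}

```text
time: 5.1
tcp_pos: [573.8, 215.2, 156.0]
tool_rot: [0.464, 3.107, 0.009]
wrist_force: [0.3, 1.3, -2.4]
gripper_width: 44.7
gripper_force: 30.0
```

>>> {"fn": "play_rows", "kwargs": {"slide": [[0, 0, 0], [0, 0, -0.01], [0, 0, -0.02], [0, 0, -0.02], [0, 0, -0.012], [0, 0, -0.007], [0, 0, -0.004], [0, 0, 0], [0, 0, 0], [0, 0, 0]], "turn": [0, 0, 0, 0, 0, 0, 0, 0, 0, 0]}}

```text
time: 5.93
tcp_pos: [574.7, 208.0, 83.6]
tool_rot: [0.472, 3.104, 0.002]
wrist_force: [0.2, 0.4, -2.7]
gripper_width: 44.4
gripper_force: 30.0
```

>>> {"fn": "play_rows", "kwargs": {"slide": [[0, 0, -0.002], [0, 0, -0.002], [0, 0, -0.0015], [0, 0, 0], [0, 0, 0]], "turn": [0, 0, 0, 0, 0]}}

```text
time: 6.35
tcp_pos: [574.5, 207.8, 77.9]
tool_rot: [0.472, 3.105, 0.001]
wrist_force: [0.0, -0.6, 4.2]
gripper_width: 44.4
gripper_force: 29.9
```

Run:
```python
from h import *
im,d=env.snapshot('side'); save('s2',cv2.resize(im[120:340,150:450],(750,550)))
```

```text
(no output)
```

View pics/s2.png

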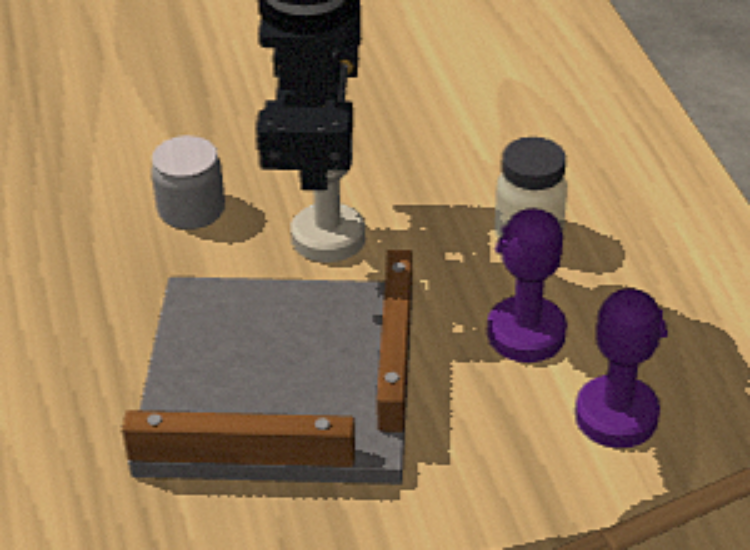

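The study's foot is on the table beside the jig, upright in the crop at (327,232), and the force reads contact. I'll release it and rise.

>>> {"fn": "play_rows", "kwargs": {"slide": [[0, 0, 0], [0, 0, 0], [0, 0, 0], [0, 0, 0], [0, 0, 0], [0, 0, 0], [0, 0, 0], [0, 0, 0.003], [0, 0, 0.015], [0, 0, 0.025]], "turn": [0, 0, 0, 0, 0, 0, 0, 0, 0, 0], "fingers": 0}}

```text
time: 7.23
tcp_pos: [572.3, 207.1, 118.7]
tool_rot: [-0.471, -3.102, 0.004]
wrist_force: [-0.7, -0.3, 0.2]
gripper_width: 88.4
gripper_force: 0.0
```

>>> {"fn": "play_rows", "kwargs": {"slide": [[0, 0, 0.03], [0, 0, 0.03], [0, 0, 0.03], [0, 0, 0.02], [0, -0.01, 0], [-0.005, -0.03, 0], [-0.01, -0.035, 0], [-0.01, -0.035, 0], [-0.01, -0.035, 0], [-0.01, -0.035, 0]], "turn": [0, 0, 0, 0, 0, -3, -3, -3, -3, -3]}}

```text
time: 8.07
tcp_pos: [527.7, 25.6, 229.7]
tool_rot: [-0.877, -3.016, 0.001]
wrist_force: [1.0, -0.4, 0.6]
gripper_width: 88.5
gripper_force: 0.0
```

>>> {"fn": "play_rows", "kwargs": {"slide": [[-0.01, -0.035, 0], [-0.01, -0.035, 0], [-0.01, -0.035, 0], [-0.01, -0.035, 0], [-0.01, -0.035, 0], [-0.01, -0.03, 0], [-0.01, -0.03, 0], [0, -0.03, 0], [0, -0.03, 0], [0, -0.02, 0]], "turn": [-3, -3, -3, -3, -3, -3, -3, -3, 0, 0]}}

```text
time: 8.9
tcp_pos: [457.3, -290.9, 229.7]
tool_rot: [-1.487, -2.767, 0.003]
wrist_force: [-0.4, 0.4, 0.0]
gripper_width: 88.3
gripper_force: 0.0
```

Run:
```python
from h import *
s=env.read_state(); print(s['tcp_pos'],s['time'],s['joint_pos'])
V,U=np.mgrid[0:480,0:640]
for n in ('top','side'):
    C=cal(n); im,d=env.snapshot(n); save(n+'3',im)
    p=unproj(C,np.stack([U.ravel(),V.ravel()],1).astype(float),d.ravel()).reshape(480,640,3)
    z=p[:,:,2]; near=(np.hypot(p[:,:,0]-575,p[:,:,1]-205)<60)&(d>0)
    for lo,hi in ((14,22),(85,110),(110,140)):
        q=p[near&(z>lo)&(z<hi)]; print(n,lo,len(q),np.round(q.mean(0)) if len(q) else '',cv2.minEnclosingCircle(q[:,:2].astype(np.float32)) if len(q) else '')
    print(z[near].max())
```

```text
[ 457.34141408 -290.9357197   229.72122154] 8.9 [ 0.53676331  0.58945587 -0.09133216  1.8305145   0.07927491  0.72560531
  0.98591758]
top 14 404 [573. 192.  17.] ((578.6739501953125, 202.0093994140625), 31.28836441040039)
top 85 132 [573. 189. 103.] ((578.4602661132812, 198.77011108398438), 25.1854190826416)
top 110 462 [578. 200. 119.] ((579.2941284179688, 202.0633544921875), 21.530054092407227)
128.728048681259
side 14 0  
side 85 0  
side 110 0  
4.602517107949325
```

The study stands upright at (578,202). Now one close look at the plinth.

```bash
cat > pl.py <<'E'
from h import *
s=env.read_state(); print(np.round(s['tcp_pos'],1),s['time'])
T=R.from_rotvec(s['tool_rot']).as_matrix(); print('tool y deg',np.degrees(np.arctan2(T[1,1],T[0,1]))%180)
V,U=np.mgrid[0:480,0:640]
C=cal('wrist'); im,d=env.snapshot('wrist'); save('w_%.1f'%s['time'],im)
p=unproj(C,np.stack([U.ravel(),V.ravel()],1).astype(float),d.ravel()).reshape(480,640,3)
z=p[:,:,2]; near=(np.hypot(p[:,:,0]-460,p[:,:,1]+307)<70)&(d>0)
for lo,hi in ((30,39),(88,98)):
    m=(near&(z>lo)&(z<hi)).astype(np.uint8); m=cv2.morphologyEx(m,cv2.MORPH_OPEN,np.ones((3,3)))>0
    print(lo,m.sum(),cv2.minAreaRect(p[m][:,:2].astype(np.float32)),np.median(z[m]) if m.any() else '')
for r in env.tip_of('wrist','post_top')[:2]: print(r['score'],r['position'],atz(C,r['position'],93))
E
python3 pl.py
```

```text
[ 457.2 -292.   229.6] 9.0
tool y deg 33.296948145089374
30 5251 ((459.6656188964844, -306.69268798828125), (80.03511810302734, 80.09207916259766), 33.436588287353516) 34.94389628274013
88 435 ((459.3255310058594, -306.6308288574219), (17.23069190979004, 18.277202606201172), 33.29372787475586) 92.951969990809
0.81 [320.1, 235.2] [ 460.92941008 -304.13001422   93.        ]
```

>>> {"fn": "play_rows", "kwargs": {"slide": [[0.001, -0.007, 0], [0.0014, -0.0077, 0], [0, 0, -0.02], [0, 0, -0.035], [0, 0, -0.035], [0, 0, -0.035], [0, 0, -0.03], [0, 0, -0.02], [0, 0, -0.01], [0, 0, 0]], "turn": [0, 0, 0, 0, 0, 0, 0, 0, 0, 0]}}

```text
time: 9.93
tcp_pos: [460.8, -301.0, 43.3]
tool_rot: [-1.479, -2.768, -0.0]
wrist_force: [0.4, 0.1, 0.3]
gripper_width: 88.0
gripper_force: 0.0
```

>>> {"fn": "play_rows", "kwargs": {"slide": [[0, 0, 0], [0, 0, 0]], "turn": [0, 0]}}

```text
time: 10.1
tcp_pos: [462.5, -302.4, 46.6]
tool_rot: [1.481, 2.768, 0.0]
wrist_force: [0.4, 0.6, 0.0]
gripper_width: 88.0
gripper_force: 0.0
```

>>> {"fn": "play_rows", "kwargs": {"slide": [[-0.001, -0.002, -0.002], [-0.001, -0.002, -0.002], [0, 0, 0], [0, 0, 0]], "turn": [0, 0, 0, 0]}}

```text
time: 10.43
tcp_pos: [459.4, -306.4, 41.7]
tool_rot: [1.482, 2.769, -0.0]
wrist_force: [0.6, -0.6, -0.3]
gripper_width: 88.0
gripper_force: 0.0
```

>>> {"fn": "play_rows", "kwargs": {"slide": [[0, 0, 0], [0, 0, 0], [0, 0, 0], [0, 0, 0], [0, 0, 0], [0, 0, 0], [0, 0, 0], [0, 0, 0], [0, 0, 0], [0, 0, 0]], "turn": [0, 0, 0, 0, 0, 0, 0, 0, 0, 0], "fingers": 255}}

```text
time: 11.27
tcp_pos: [459.4, -305.9, 41.2]
tool_rot: [-1.482, -2.77, -0.0]
wrist_force: [-0.2, 0.3, 1.3]
gripper_width: 23.5
gripper_force: 0.0
```

>>> {"fn": "play_rows", "kwargs": {"slide": [[0, 0, 0.005], [0, 0, 0.01], [0, 0, 0.015], [0, 0, 0.02], [0, 0, 0.02], [0, 0, 0.015], [0, 0, 0.01], [0, 0, 0.005], [0, 0, 0], [0, 0, 0]], "turn": [0, 0, 0, 0, 0, 0, 0, 0, 0, 0]}}

```text
time: 12.1
tcp_pos: [458.9, -305.7, 140.8]
tool_rot: [-1.481, -2.769, -0.0]
wrist_force: [-0.3, -0.3, -6.4]
gripper_width: 17.7
gripper_force: 30.0
```

>>> {"fn": "play_rows", "kwargs": {"slide": [[0.003, 0.015, 0], [0.005, 0.03, 0], [0.006, 0.035, 0], [0.006, 0.035, 0], [0.006, 0.035, 0], [0.006, 0.035, 0], [0.006, 0.035, 0], [0.006, 0.035, 0], [0.005, 0.03, 0], [0.003, 0.02, 0]], "turn": [0, 4.9, 4.9, 4.9, 4.9, 4.9, 4.9, 4.9, 4.6, 0]}}

```text
time: 12.93
tcp_pos: [511.5, 3.7, 140.3]
tool_rot: [-0.463, -3.106, -0.004]
wrist_force: [0.3, 0.3, -6.8]
gripper_width: 17.5
gripper_force: 30.0
```

>>> {"fn": "play_rows", "kwargs": {"slide": [[0.002, 0.014, 0], [0.001, 0.01, 0], [0, 0, 0], [0, 0, 0], [0, 0, 0], [0, 0, 0]], "turn": [0, 0, 0, 0, 0, 0]}}

```text
time: 13.43
tcp_pos: [514.0, 21.0, 141.0]
tool_rot: [-0.479, -3.104, 0.002]
wrist_force: [-0.3, -0.1, -5.2]
gripper_width: 17.6
gripper_force: 30.0
```

```bash
cat > lk.py <<'E'
from h import *
s=env.read_state(); print(np.round(s['tcp_pos'],1),s['time'],np.round(s['wrist_force'],1))
T=R.from_rotvec(s['tool_rot']).as_matrix(); print('tool y deg',np.degrees(np.arctan2(T[1,1],T[0,1]))%180)
V,U=np.mgrid[0:480,0:640]; x,y=s['tcp_pos'][:2]
for n in ('side','wrist','top'):
    C=cal(n); im,d=env.snapshot(n); save('%s_%.1f'%(n,s['time']),im)
    R_=[r for r in env.trace(n,'plinth')[:2]]
    p=unproj(C,np.stack([U.ravel(),V.ravel()],1).astype(float),d.ravel()).reshape(480,640,3)
    for r in R_:
        q=p[r['region']&(d>0)]; q=q[np.hypot(q[:,0]-x,q[:,1]-y)<62]
        if len(q)<50: print(n,r['score'],'far',r['position']); continue
        h,e=np.histogram(q[:,2],bins=np.arange(0,200,2)); k=h.argmax(); zt=np.median(q[abs(q[:,2]-e[k]-1)<4][:,2])
        t=q[abs(q[:,2]-zt)<4]; rc=cv2.minAreaRect(t[:,:2].astype(np.float32))
        print(n,round(r['score'],2),len(q),'z range',np.round(np.percentile(q[:,2],[1,99])),'top z',round(zt,1),np.round(rc[0],1),np.round(rc[1],1),round(rc[2],1))
E
python3 lk.py
```

```text
[514.  21. 141.] 13.4333 [-0.3 -0.1 -5.2]
tool y deg 72.4555928704996
side 0.96 1424 z range [ 98. 134.] top z 130.9 [514.9  19. ] [82.4 80.2] 72.3
wrist 0.58 18487 z range [102. 190.] top z 131.3 [503.8  24.3] [80.  56.9] 72.3
```

>>> {"fn": "play_rows", "kwargs": {"slide": [[0, 0, -0.01], [0, 0, -0.015], [0, 0, -0.02], [0, 0, -0.015], [0, 0, -0.01], [0, 0, -0.004], [0, 0, 0], [0, 0, 0]], "turn": [0, 0, 0, 0, 0, 0, 0, 0]}}

```text
time: 14.4
tcp_pos: [514.8, 23.2, 67.4]
tool_rot: [0.475, 3.105, 0.0]
wrist_force: [-0.5, -0.4, -6.0]
gripper_width: 17.8
gripper_force: 30.0
```

>>> {"fn": "play_rows", "kwargs": {"slide": [[0, 0, -0.001], [0, 0, -0.001], [0, 0, -0.001], [0, 0, -0.001], [0, 0, 0], [0, 0, 0]], "turn": [0, 0, 0, 0, 0, 0]}}

```text
time: 14.9
tcp_pos: [514.5, 23.1, 63.3]
tool_rot: [0.475, 3.105, 0.0]
wrist_force: [-0.7, 1.2, -6.2]
gripper_width: 17.7
gripper_force: 30.0
```

>>> {"fn": "play_rows", "kwargs": {"slide": [[0, 0, -0.001], [0, 0, 0], [0, 0, 0], [0, 0, 0]], "turn": [0, 0, 0, 0]}}

```text
time: 15.23
tcp_pos: [514.6, 23.1, 62.8]
tool_rot: [0.475, 3.105, 0.0]
wrist_force: [-0.4, -1.4, 5.4]
gripper_width: 17.6
gripper_force: 30.0
```

>>> {"fn": "play_rows", "kwargs": {"slide": [[0.002, -0.004, 0], [0.002, -0.004, 0], [0.002, -0.004, 0], [0.002, -0.004, 0], [0.002, -0.004, 0], [0, 0, 0], [0, 0, 0], [0, 0, 0]], "turn": [0, 0, 0, 0, 0, 0, 0, 0]}}

```text
time: 15.9
tcp_pos: [525.5, 2.7, 62.8]
tool_rot: [0.476, 3.103, 0.0]
wrist_force: [0.8, -1.2, 5.2]
gripper_width: 17.8
gripper_force: 30.0
```

>>> {"fn": "play_rows", "kwargs": {"slide": [[0.0006, -0.0013, 0], [0.0006, -0.0013, 0], [0, 0, 0], [0, 0, 0], [0, 0, 0]], "turn": [0, 0, 0, 0, 0]}}

```text
time: 16.32
tcp_pos: [526.2, 1.3, 62.8]
tool_rot: [0.474, 3.105, 0.002]
wrist_force: [-1.0, 1.6, 6.3]
gripper_width: 17.9
gripper_force: 30.0
```

>>> {"fn": "play_rows", "kwargs": {"slide": [[0.0006, -0.0013, 0], [0, 0, 0], [0, 0, 0], [0, 0, 0]], "turn": [0, 0, 0, 0]}}

```text
time: 16.65
tcp_pos: [526.7, 0.3, 62.8]
tool_rot: [0.474, 3.105, 0.002]
wrist_force: [-1.0, 3.8, 5.7]
gripper_width: 17.9
gripper_force: 30.0
```

>>> {"fn": "play_rows", "kwargs": {"slide": [[0.0006, -0.0013, 0], [0, 0, 0], [0, 0, 0], [0, 0, 0]], "turn": [0, 0, 0, 0]}}

```text
time: 16.98
tcp_pos: [527.2, -0.1, 62.8]
tool_rot: [0.474, 3.105, 0.004]
wrist_force: [-0.9, 3.9, 7.2]
gripper_width: 18.0
gripper_force: 30.1
```

>>> {"fn": "play_rows", "kwargs": {"slide": [[0.0006, -0.0013, 0], [0, 0, 0], [0, 0, 0], [0, 0, 0]], "turn": [0, 0, 0, 0]}}

```text
time: 17.32
tcp_pos: [527.2, -0.1, 62.8]
tool_rot: [-0.472, -3.105, -0.006]
wrist_force: [-3.4, 6.4, 8.0]
gripper_width: 17.5
gripper_force: 30.1
```

>>> {"fn": "play_rows", "kwargs": {"slide": [[0.0006, -0.0013, 0], [0, 0, 0], [0, 0, 0], [0, 0, 0]], "turn": [0, 0, 0, 0]}}

```text
time: 17.65
tcp_pos: [527.2, -0.2, 62.9]
tool_rot: [-0.47, -3.105, -0.008]
wrist_force: [-4.9, 9.8, 10.3]
gripper_width: 17.8
gripper_force: 30.1
```

>>> {"fn": "play_rows", "kwargs": {"slide": [[0.0006, -0.0013, 0], [0, 0, 0], [0, 0, 0], [0, 0, 0]], "turn": [0, 0, 0, 0]}}

```text
time: 17.98
tcp_pos: [527.2, -0.2, 62.9]
tool_rot: [-0.468, -3.104, -0.01]
wrist_force: [-6.0, 11.0, 11.1]
gripper_width: 17.8
gripper_force: 30.1
```

>>> {"fn": "play_rows", "kwargs": {"slide": [[0.0003, -0.0006, 0], [0, 0, 0], [0, 0, 0], [0, 0, 0], [0, 0, 0]], "turn": [0, 0, 0, 0, 0]}}

```text
time: 18.4
tcp_pos: [527.2, -0.2, 62.9]
tool_rot: [-0.467, -3.104, -0.011]
wrist_force: [-7.2, 13.4, 12.5]
gripper_width: 17.5
gripper_force: 30.1
```

```bash
python3 lk.py; ls pics
```

```text
[ 5.272e+02 -2.000e-01  6.290e+01] 18.4 [-7.2 13.4 12.5]
tool y deg 72.89801788232877
side 0.6 700 z range [24. 56.] top z 52.6 [527.4  -2.8] [80.6 80.3] 72.3
wrist 0.79 18839 z range [ 23. 111.] top z 53.1 [517.1   2.7] [80.6 57.8] 72.4
wrist 0.27 far [532.1, 350.9]
s2.png
side0.png
side3.png
side_13.4.png
side_18.4.png
top0.png
top3.png
top_13.4.png
top_18.4.png
w1.png
w_9.0.png
wrist_13.4.png
wrist_18.4.png
```

```bash
python3 -c "
import cv2;a=cv2.imread('pics/side_18.4.png');cv2.imwrite('pics/c1.png',cv2.resize(a[140:340,180:440],(780,600)))"
```

```text
(no output)
```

View pics/c1.png

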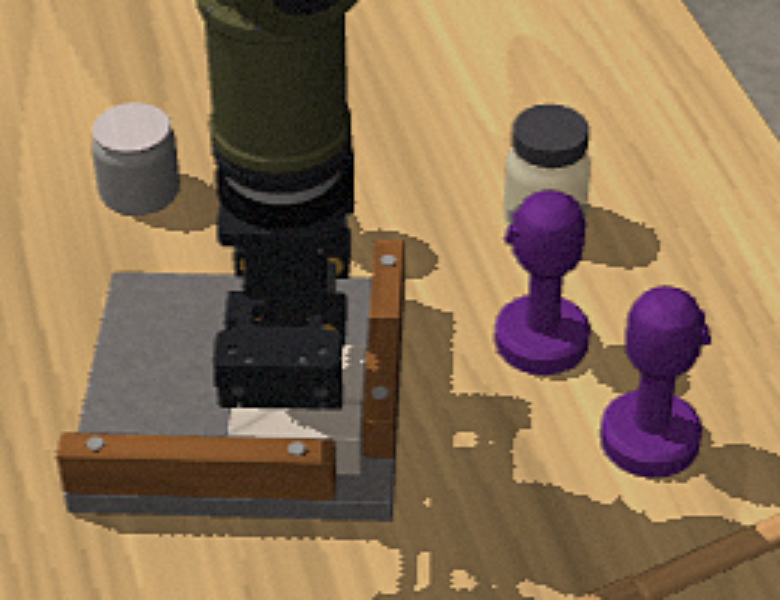

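The plinth sits flat in the corner against both fences (crop corner at about (355,450)). The forces hold steady at about 11 N toward each fence, so I'm handing in.

```bash
python3 -c "
from plant import env
s=env.read_state();print(s['wrist_force'],s['time']);print(env.close_job())"
```

```text
[-6.37189782 13.30431065 10.75853722] 18.7
the job is handed in; nothing more can be done
None
```

I handed the job in with the head study standing upright on the table beside the jig and the plinth held flat and square in the corner, pressed with about 11 N toward each fence; the hand-in call returned no verdict.

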